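Park the index plunger of the mirror's rotary table

TASK

Two small rotary index tables stand on the worktop, each locked by a sprung index plunger with a black T-handle. Free the one that carries the square mirror mount: pull its T-handle straight up, give it a quarter turn either way and let it down into the rest notch of its sleeve, so that the plunger stays retracted when you let go. Leave the plunger of the other table, with the flat round detector, engaged.

Things in the scene. Friction and masses are not known exactly. Their poses are not given: they have to be found in the camera images.
- handle_mirror (a point): Centre of the black T-handle of the plunger to park, at the robot's side of the table with the square mirror mount (its top at 60 mm). A bar 44 long (own x), 12 wide (y), 18 mm high (z, vertical plunger axis) on a central stem; engaged, this point is 95 mm above the worktop, the bar's underside 86. Below it, a steel sleeve 32 mm across, top at 66 mm. Table: fixed 128 x 96 mm plate, yaw -0.55 to 0.1 rad.
- pull_mirror (a joint): Height of that plunger in m: 0 engaged; from 0.017 a cross pin (under the bar, parallel to it) clears the sleeve's rim, so the handle can be turned (pull to 0.018 to 0.021); about 0.0125 when the pin rests in a rest notch; 0.022 upper stop. A spring pulls it down with 4 N at 0, 10 N at 0.02. On the flat rim beside the notch it stands at 0.017: not parked.
- twist_mirror (a joint): Turn of that T-handle in rad, positive anticlockwise from above: about 0 (0.06 play) in the deep slots, where the bar points at the table's centre and cannot turn; +1.57 or -1.57 in the middle of the two flared rest notches, whose flanks reach 0.4 rad each side and lead the pin to the middle as it is let down; stops at +-1.92. Hardly any friction once pulled up.
- pull_puck (a joint): Height in m of the other plunger, on the like table that carries the flat black round detector puck (43 x 58 x 16 mm): 0 engaged, and there it must stay. The two tables may stand either way round, left and right, about 0.2 m apart.

How it is judged:
By the outcome, as a careful person would: the job done as asked, in the order asked, and still so for the second after the job is handed in, with the robot touching nothing.
It also fails if it takes over 38 s, if anything falls off the work surface, if the arm or the gripper's body presses on something with over 40 N, if the wrist force passes 120 N, or if a joint passes its speed limit or range.

ROBOT

A 7-joint arm with a two-finger parallel gripper is mounted at the origin on a cart in front of the work surface, level with it; the furniture and walls round the work are solid. World frame = base frame: x ahead of the robot, y to its left, z up, the work surface at z = 0. Lengths are in mm, angles in rad, forces in N, time in s.
With the tool pointing down it reaches from about 350 to 900 mm from the base axis. Payload 19.9 kg.
Tool frame: the origin (TCP) lies at the centre of the arm's flange, where the gripper is bolted on; the fingertips stand 173 mm ahead of it and the grasp point (between the pads) lies 155 mm ahead of it; z points along the fingers, y is the line along which they close (so a half turn about z gives the same grasp; the last joint's range is limited). The gripper opens to 85 mm and grips with 20 to 120 N. Pads are 22 mm wide; open, the fingers measure 114 mm over their backs; the gripper's body (76 mm by 85 mm) begins 54 mm behind the grasp point. The pads swing forward as they close: fully open they stand 13 mm farther back than shut.
Start: joints at [-1.204, 0.417, -0.01, 1.614, 0.005, 1.111, -0.053], TCP at [247.856, 573.748, 404.66] pointing down, gripper open.
Joint ranges: [-2.81, 2.81], [-0.39, 2.02], [-1.27, 1.25], [0.06, 2.57], [-1.19, 4.33], [0.19, 2], [-2.82, 2.82]. Speed limits (rad/s): [1.89, 1.89, 2.39, 2.39, 3.01, 3.01, 3.01].

INTERFACE

Orientations are given as a unit quaternion [x, y, z, w].
In Python, from station import * gives the robot as it stands.
- The arm moves only by the shell command python3 -m jog 'ROWS'. ROWS is JSON, a list that holds one entry, the list of rows, each a list of 7 numbers: the shift along the world's x, y, z in cm, then the turn, a rotation vector about the world's x, y, z in rad, then the opening, from 0 (shut) to 1 (fully open). In form: [[[x, y, z, wx, wy, wz, claw], ...]]. A call has 1 to 12 rows; each row shifts and turns the commanded pose from where the row before left it; what a row does not reach is not made up. A row lasts 1/8 s, in which the tool goes at most 62.5 mm and 10.7 degrees, less where a joint would pass 70% of its speed; a pose out of reach is approached as far as the arm can. A call is refused whole if a number of a shift passes 6.25 or a number of a turn 0.188, either way. A call with a gripper value outside its range is refused whole. The fingers move at their own pace and stop on an object; the grip force is fixed at half the most. Time passes only in rows, so rows that do not move let the fingers close. It gives the time, the measured TCP pose, the force and the opening at its end, in the units of the state.
- read_state(): the state, without advancing time (a new reading comes with each control period).
- camera(name): name is "scene" or "side" or "wrist"; returns a dict with "color" (480x640x3 uint8, red, green, blue), "depth" (480x640 float32, mm along the optical axis (not along the pixel's ray), 0 where there is no reading), "fx", "fy", "cx", "cy" (pixels), "cam_to_world" (4x4, takes a point from camera to world coordinates). Camera axes: x right, y down, z forward; pixel columns grow to the right and rows downward; lengths in mm; the calibration is good to about 2 mm. A picture is of the moment at which its call begins.
- sign_off(): hands the job in, once; it reports no verdict.
The state is a dict: "clock": time; "q": joint angles; "joint_velocities": joint speeds; "joint_efforts": joint torques, N m; "ee_pos": TCP position; "tcp_rot": TCP orientation; "contact_force": force on the tool from outside, world axes, zero at the start; "torque": the same for the moment, N m; "gripper_width": finger opening in mm.
Only numpy, scipy, OpenCV 4.12 (cv2) and the standard library are available. Lean on these libraries where they do the work, as an engineer would, in place of code of your own. Each camera call takes 0.05 s, during which the arm holds its last target. There are 200 camera calls.

## Working session

There is one attempt and no reset: what is moved stays moved. The work goes in short steps, Python scripts to look and compute and a shell command to move; the robot and the scene stay as the last step left them, time stands still between calls to the robot, and variables do not carry over. Pictures are saved under pics/ and viewed, on a budget of 10 in all, crops included, one or two more only if the job needs it, and the job is handed in when it is done.

```bash
mkdir -p pics; cat > h.py <<'E'
from station import *
import numpy as np, cv2
def shot(n,f=None):
    c=camera(n)
    if f: cv2.imwrite('pics/'+f,c['color'][:,:,::-1])
    return c
def pts(c):
    v,u=np.mgrid[0:480,0:640]; d=c['depth']
    P=np.stack([(u-c['cx'])/c['fx']*d,(v-c['cy'])/c['fy']*d,d,np.ones_like(d)],-1)
    return (P@np.array(c['cam_to_world']).T)[...,:3]
E
python3 - <<'E'
from h import *
s=read_state(); print(s['clock'],s['ee_pos'],s['tcp_rot'],s['gripper_width'])
a=shot('scene'); b=shot('side')
im=np.hstack([a['color'],b['color']])[:,:,::-1]
cv2.imwrite('pics/a.png',a['color'][:,:,::-1]);cv2.imwrite('pics/b.png',b['color'][:,:,::-1])
np.savez('a.npz',P=pts(a),C=a['color'],d=a['depth'])
for c in(a,b):print(np.round(c['cam_to_world'],2).tolist(),c['fx'])
E
```

```text
0.0 [247.8222543  573.62155398 404.04869287] [ 2.02510142e-01  9.79279973e-01 -6.06566315e-04 -9.13236400e-05] 85.46818345356787
[[0.05, 0.86, -0.5, 882.84], [1.0, -0.03, 0.03, -179.55], [0.01, -0.5, -0.87, 847.4], [0.0, 0.0, 0.0, 1.0]] 524.1022645221547
[[-1.0, -0.05, 0.01, 468.78], [-0.05, 0.88, -0.48, 221.18], [0.01, -0.48, -0.88, 869.51], [0.0, 0.0, 0.0, 1.0]] 591.5715883297318
```

View pics/a.png

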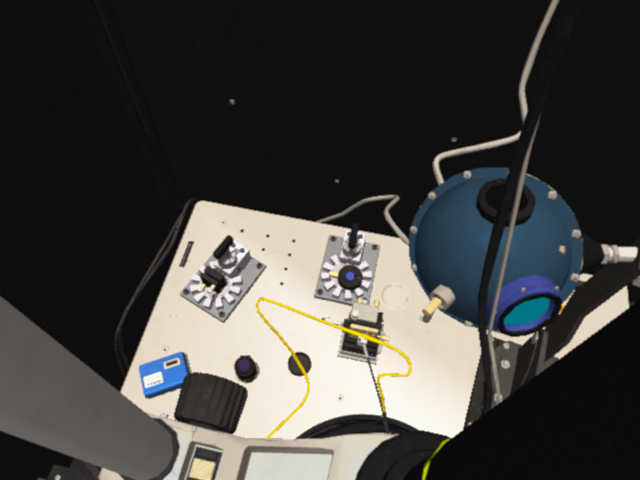

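The left table (about 223,275) seems to carry the square mount, with its handle at about (224,246). The right one has the round puck at (350,275), with its handle at (354,233). I'll check with a close crop of the other view and the depth.

```bash
python3 - <<'E'
import numpy as np,cv2
z=np.load('a.npz');P,C=z['P'],z['C']
a=cv2.resize(C[215:335,170:390,::-1],None,fx=3.6,fy=3.6,interpolation=cv2.INTER_CUBIC); cv2.imwrite('pics/a2.png',a)
dark=C.max(2)<60
for n,(u0,u1,v0,v1) in dict(L=(195,265,220,320),R=(315,385,215,300)).items():
    p=P[v0:v1,u0:u1];m=dark[v0:v1,u0:u1]&(p[...,2]>80)&(p[...,2]<120)
    k,l,st,ce=cv2.connectedComponentsWithStats(m.astype(np.uint8))
    for i in range(1,k):
        if st[i,4]<15: continue
        q=p[l==i]; t=q[q[:,2]>np.median(q[:,2])-5]
        r=cv2.minAreaRect(t[:,:2].astype(np.float32)); print(n,st[i],ce[i]+[u0,v0],np.median(q,0).round(1),r)
E
```

```text
L [ 19  16  18  23 199] [223.07035176 247.79899497] [ 460.6 -301.3  101.7] ((458.47039794921875, -301.4454345703125), (10.738449096679688, 40.0944709777832), 56.2752685546875)
R [ 34   8  10  26 165] [353.28484848 235.60606061] [448.8 -87.6 103. ] ((443.7557067871094, -86.98786163330078), (11.651924133300781, 44.549171447753906), 76.23867797851562)
```

View pics/a2.png

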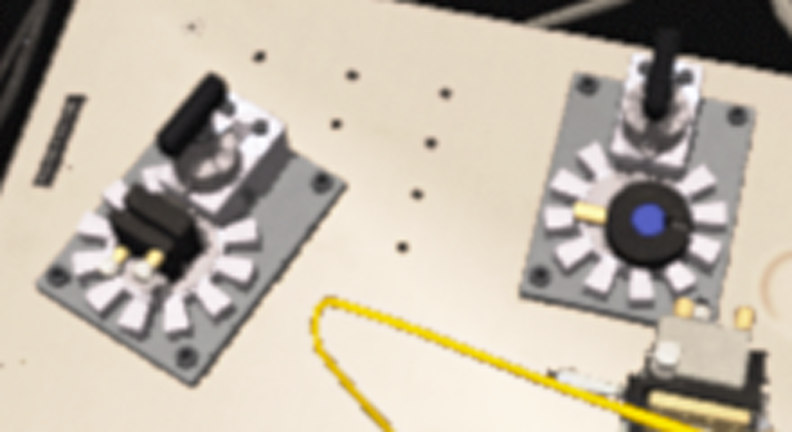

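View pics/b.png

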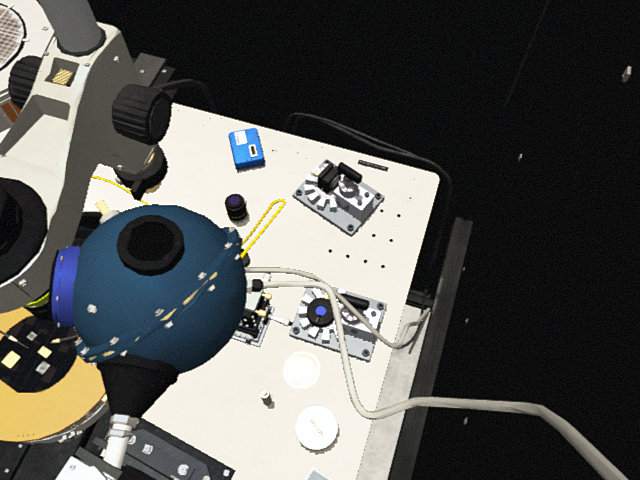

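The mirror table is the left one in the scene view (y≈-301), with the puck table near y≈-87. Next I need the obstacles between the arm and the mirror table: the sphere and the cables.

```bash
python3 - <<'E'
from h import *
a=np.load('a.npz');A=a['P'][a['d']>0]
b=shot('side');B=pts(b)[b['depth']>0]
Q=np.vstack([A,B]); print(len(A),len(B))
H=np.full((20,28),-99)
for x,y,z in Q:
    i,j=int((x+100)//50),int((y+700)//50)
    if 0<=i<20 and 0<=j<28: H[i,j]=max(H[i,j],z/10)
print('cm; y-left edge',*range(-70,70,5))
for i in range(20): print('%4d'%(-10+5*i),' '.join('%3d'%h if h>-99 else '  .' for h in H[i]))
E
```

```text
305968 305980
cm; y-left edge -70 -65 -60 -55 -50 -45 -40 -35 -30 -25 -20 -15 -10 -5 0 5 10 15 20 25 30 35 40 45 50 55 60 65
 -10   .   .   .   .   .   .   .   .   .   .   .   .   .   .   .   .   .   .   .   .   .   .   .   .   .   .   .   .
  -5   .   .   .   .   .   .   .   .   .   .   .   .   .   .   .   .   .   .   .   .   .   .   .   .   .   .   .   .
   0   .   .   .   .   .   .   .   .   .   .   .   .   .   .   .   .   .   .   .   .   .   .   .   .   .   .   .   .
   5   .   .   .   .   .   .   .   .   .   .   .   .   .   .   .   .   .   .   .   .   .   .   .   .   .   .   .   .
  10   .   .   .   .   .   .   .   .   .   .   .   .   .   .   .   .   .   .   .   .   .   .   .   .   .   .   .   .
  15   .   .   .   .  36  36  39  41   .   .   .   .   .   .   .   .   .   .   .   .   .   .   .   .   .   .   .   .
  20   .   .   .   .  40 -23 -15  44  48  52  55  55   .   .   .   .   .   .   .   .   .   .   .   .   .   .   .   .
  25   .   .   .  44  43 -76   0   0 -23 -23  52  56  57  58  58   .   .   .   .   .   .   .   .   .   .   .   .   .
  30   .   .   .  46  13   2   2   0   
[... 664 characters left out ...]
 60   .   .  18   .   0   2   3   0   5   6   4  12  40  45  45  44  40  41   4   0   0   .   .   .   .   .   .   .
  65   .  16  17   .   0   2   2   0   5   0   2   0  39  44  44  43  39  41   4   .   .   .   .   .   .   .   .   .
  70   .  15  -5   6   6   0   0  27  27  26   0   0  74  40  42  41  15   .   .   .   .   .   .   .   .   .   .   .
  75   .  14   .   8  10  10  32  64  39  31  30  29  64  30   0   0   0   .   .   .   .   .   .   .   .   .   .   .
  80   4  12   .   9   8   0  32  64  40  31  29  73  72  49  26  -1  -9   .   .   .   .   .   .   .   .   .   .   .
  85  11  11   .   7   .   .  26  27  31  31  29  73  -1  17  -1  -1  -1   .   .   .   .   .   .   .   .   .   .   .
```

```bash
python3 - <<'E'
from h import *
for n in('scene','side'):
    c=shot(n);P=pts(c);C=c['color']
    for lo,hi in((130,320),(320,480)):
        m=(P[...,0]>lo)&(P[...,0]<hi)&(P[...,2]>150)&(c['depth']>0)&(np.abs(P[...,1])<700)
        k,l,st,ce=cv2.connectedComponentsWithStats(m.astype(np.uint8))
        for i in range(1,k):
            if st[i,4]>8:
                q=P[l==i];print(n,lo,st[i],C[l==i].mean(0).round(),q.min(0).round(),q.max(0).round())
    g=np.clip(C.astype(float)*3.5+15,0,255).astype(np.uint8)
    cv2.imwrite(f'pics/bright_{n}.png',g[:,:,::-1])
E
python3 -c "
import cv2,numpy as np
a=cv2.imread('pics/bright_scene.png');b=cv2.imread('pics/bright_side.png')
cv2.imwrite('pics/br.png',cv2.resize(np.vstack([a[:300],b[:300]]),(640,600)))"
```

```text
scene 130 [    7     0   519   164 57938] [15. 15. 15.] [ 169. -510.  150.] [320. 113. 454.]
scene 320 [    0     0    99   249 13487] [14. 13. 13.] [ 320. -551.  150.] [ 480. -506.  462.]
scene 320 [ 434    0  130  163 7212] [43. 40. 38.] [320.  -8. 150.] [480. 184. 465.]
scene 320 [  527     0   113   185 15514] [16. 15. 15.] [335. 169. 150.] [397. 384. 463.]
scene 320 [386 196  14  15  73] [127. 119. 108.] [404. -53. 151.] [479. -14. 230.]
side 130 [  438     0   202   402 53922] [13. 13. 13.] [ 167. -511.  150.] [320. 111. 599.]
side 130 [457 409  44  34 688] [15. 15. 16.] [309.  65. 150.] [320. 108. 342.]
side 320 [ 342    0  108   57 4546] [12. 12. 13.] [ 320. -553.  150.] [ 480. -505.  262.]
side 320 [  324   283   316   197 21636] [44. 44. 41.] [320. -54. 150.] [480. 190. 619.]
```

View pics/br.png

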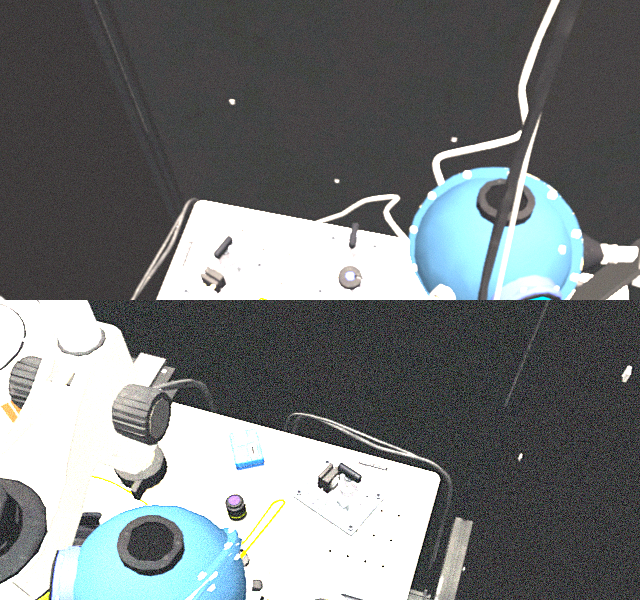

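```bash
python3 - <<'E'
from h import *
z=np.load('a.npz');P=z['P'];d=z['d']
for u,v in((10,10),(50,100),(130,100),(232,101),(232,150),(300,20),(337,150),(300,205),(400,50),(454,100),(480,20),(600,20),(600,150),(620,220)):print('scene',u,v,d[v,u].round(),P[v,u].round())
b=shot('side');P=pts(b);d=b['depth']
for u,v in((300,10),(300,80),(450,20),(600,20),(600,150),(500,150),(500,300),(600,300),(450,450),(520,470),(620,380)):print('side',u,v,d[v,u].round(),P[v,u].round())
E
```

```text
scene 10 10 618.0 [ 323. -509.  444.]
scene 50 100 721.0 [ 340. -513.  316.]
scene 130 100 907.0 [ 206. -461.  180.]
scene 232 101 909.0 [ 214. -285.  180.]
scene 232 150 1027.0 [ 210. -302.   45.]
scene 300 20 738.0 [ 245. -166.  364.]
scene 337 150 959.0 [ 263. -102.  100.]
scene 300 205 1141.0 [ 246. -172. -103.]
scene 400 50 741.0 [286. -26. 342.]
scene 454 100 800.0 [308.  66. 264.]
scene 480 20 676.0 [310.  65. 407.]
scene 600 20 643.0 [344. 200. 430.]
scene 600 150 819.0 [372. 297. 213.]
scene 620 220 954.0 [400. 408.  46.]
side 300 10 987.0 [ 551. -569.  177.]
side 300 80 1134.0 [ 556. -570.    9.]
side 450 20 910.0 [ 313. -505.  227.]
side 600 20 574.0 [ 225. -245.  466.]
side 600 150 441.0 [277. -52. 513.]
side 500 150 1096.0 [ 177. -447.  -19.]
side 500 300 675.0 [280. -40. 241.]
side 600 300 349.0 [313.  83. 546.]
side 450 450 715.0 [321. 106. 116.]
side 520 470 405.0 [336. 166. 437.]
side 620 380 285.0 [329. 142. 586.]
```

```bash
python3 - <<'E'
from h import *
c=shot('wrist','w0.png');P=pts(c);d=c['depth']
print(np.round(c['cam_to_world'],2).tolist(),c['fx'])
for v in range(20,480,88):
    for u in range(20,640,100): print(u,v,d[v,u].round(),P[v,u].round(),end=';')
    print()
g=np.clip(c['color'].astype(float)*2+10,0,255).astype(np.uint8)
cv2.imwrite('pics/w0.png',g[:,:,::-1])
E
```

```text
[[0.4, 0.89, 0.24, 188.27], [0.92, -0.38, -0.1, 599.62], [-0.0, 0.26, -0.97, 374.35], [0.0, 0.0, 0.0, 1.0]] 335.5362913593914
20 20 1087.0 [-568. -115. -861.];120 20 1089.0 [-441.  182. -863.];220 20 1086.0 [-311.  480. -861.];320 20 1083.0 [-181.  777. -857.];420 20 1086.0 [ -54. 1074. -861.];520 20 1087.0 [  74. 1372. -863.];620 20 1086.0 [ 203. 1668. -861.];
20 108 1154.0 [-347. -275. -859.];120 108 1155.0 [-210.   41. -860.];220 108 1159.0 [ -75.  356. -865.];320 108 1151.0 [  63.  672. -856.];420 108 1152.0 [ 199.  987. -857.];520 108 1154.0 [ 335. 1304. -860.];620 108 1154.0 [ 472. 1620. -861.];
20 196 559.0 [  59.  120. -184.];120 196 824.0 [  95.  118. -450.];220 196 1234.0 [ 195.  216. -861.];320 196 1235.0 [ 341.  554. -862.];420 196 1231.0 [ 486.  890. -858.];520 196 1231.0 [ 632. 1227. -859.];620 196 1234.0 [ 778. 1566. -862.];
20 284 1002.0 [ 190. -361. -560.];120 284 857.0 [ 291.   13. -425.];220 284 748.0 [ 366.  292. -323.];320 284 653.0 [ 421.  510. -235.];420 284 497.0 [424. 667. -89.];520 284 1323.0 [ 972. 1141. -860.];620 284 1316.0 [1123. 1498. -854.];
20 372 502.0 [306.  68. -60.];120 372 87.0 [219. 532. 299.];220 372 428.0 [390. 380.   4.];320 372 400.0 [424. 504.  29.];420 372 371.0 [450. 613.  54.];520 372 92.0 [264. 628. 295.];620 372 1424.0 [1532. 1430. -858.];
20 460 68.0 [220. 521. 320.];120 460 317.0 [373. 319. 122.];220 460 52.0 [225. 568. 333.];320 460 61.0 [238. 579. 326.];420 460 50.0 [236. 596. 334.];520 460 217.0 [418. 645. 201.];620 460 64.0 [264. 631. 323.];
```

View pics/w0.png

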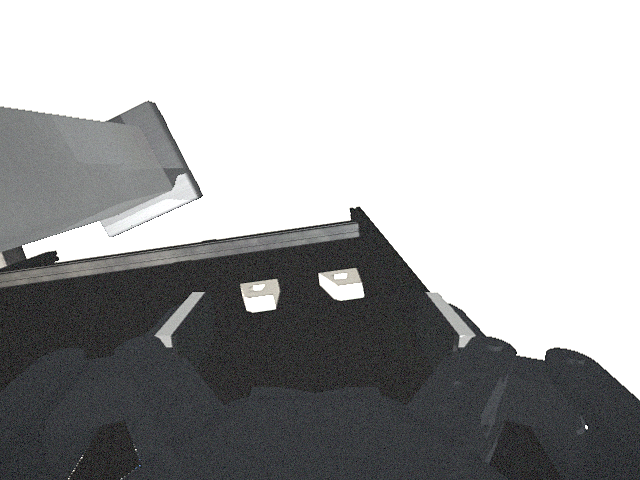

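The cameras inside the work space show a dark vertical wall. It runs from about (206,-461) to (400,408), with the worktop on one side and my arm on the other. I'll raise the arm to look for its top edge or an opening.

```bash
python3 -m jog '[[[0,0,4,0,0,0,1],[0,0,5,0,0,0,1],[0,0,5,0,0,0,1],[0,0,5,0,0,0,1],[0,0,5,0,0,0,1],[0,0,4,0,0,0,1],[0,0,2,0,0,0,1],[0,0,0,0,0,0,1]]]'; python3 - <<'E'
from h import *
c=shot('wrist','w1.png');P=pts(c);d=c['depth']
for v in range(20,480,65):
    for u in range(20,640,100): print(u,v,P[v,u].round().astype(int),end=';')
    print()
g=np.clip(c['color'].astype(float)*2+10,0,255).astype(np.uint8)
cv2.imwrite('pics/w1.png',g[:,:,::-1]);print(read_state()['q'])
E
```

```text
clock: 1.35
ee_pos: [247.8, 573.6, 705.8]
tcp_rot: [0.202, 0.979, 0.001, 0.0]
contact_force: [0.1, -0.3, -0.3]
gripper_width: 85.4
20 20 [-750 -285 -862];120 20 [-592   84 -864];220 20 [-431  454 -861];320 20 [188 600 676];420 20 [-112 1194 -861];520 20 [  47 1566 -863];620 20 [ 207 1931 -856];
20 85 [-135  149    2];120 85 [-384  -44 -862];220 85 [-219  342 -867];320 85 [ -50  729 -859];420 85 [ 117 1114 -854];520 85 [ 284 1501 -857];620 85 [ 451 1891 -860];
20 150 [-35  89  16];120 150 [ -24  119 -267];220 150 [  18  221 -860];320 150 [ 193  626 -862];420 150 [ 368 1030 -857];520 150 [ 543 1437 -859];620 150 [ 719 1844 -861];
20 215 [74 41 47];120 215 [  93 -339 -858];220 215 [ 276   86 -860];320 215 [ 408  528 -566];420 215 [ 646  938 -864];520 215 [ 829 1364 -860];620 215 [1013 1791 -859];
20 280 [ 180 -408 -317];120 280 [ 286   -3 -158];220 280 [365 286 -51];320 280 [425 510  37];420 280 [ 953  834 -864];520 280 [1147 1284 -862];620 280 [1335 1728 -852];
20 345 [286 -12 147];120 345 [215 528 591];220 345 [385 364 239];320 345 [424 506 272];420 345 [275 609 555];520 345 [1500 1194 -863];620 345 [1707 1671 -863];
20 410 [212 521 616];120 410 [230 523 598];220 410 [225 564 622];320 410 [238 579 615];420 410 [241 599 622];520 410 [274 624 599];620 410 [263 638 616];
20 475 [222 521 623];120 475 [375 330 440];220 475 [188 600 676];320 475 [238 579 630];420 475 [188 600 676];520 475 [417 640 512];620 475 [267 630 625];
[-1.21456341e+00  3.25304473e-01  3.44218507e-03  1.08673405e+00
 -1.05207780e-03  1.72941671e+00 -4.84423152e-02]
```

View pics/w1.png

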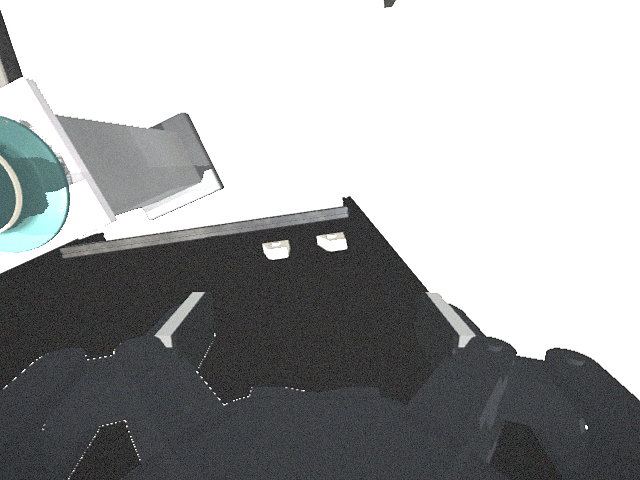

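Both sides confirm the wall, and it is still solid at z≈590. I'll map the wall plane to see which cells are solid and which have rays passing through.

```bash
cat > wall.py <<'E'
from h import *
import sys
sets=[]
for n in('scene','side','wrist'):
    c=shot(n);P=pts(c);v=c['depth']>0;sets.append((n,np.array(c['cam_to_world'])[:3,3],P[v]))
    print(n,'no depth',(~v).sum())
# fit wall
Q=sets[0][2];g=(Q[:,0]<400)&(abs(Q[:,0]-(290+.265*Q[:,1]))<15)&(Q[:,1]>-350)
a,b=np.polyfit(Q[g,1],Q[g,0],1);print('wall x=',b,'+',a,'*y',g.sum(),'resid',np.std(Q[g,0]-a*Q[g,1]-b))
f=lambda p:p[...,0]-a*p[...,1]-b
G=np.full((26,30),'.')
for n,o,P in sets:
    fo,fp=f(o),f(P)
    t=fo/(fo-fp); on=abs(fp)<25; cr=(fo*fp<0)&~on
    for m,ch in((on,'#'),(cr,'o')):
        X=(o+(P-o)*t[:,None])[m]
        j=((X[:,1]+700)//50).astype(int);i=((X[:,2]+400)//50).astype(int)
        k=(j>=0)&(j<30)&(i>=0)&(i<26)
        for y in set(zip(i[k],j[k])): G[y]=('x' if G[y]=='#' and ch=='o' else ch)
for i in range(25,-1,-1):print('%5d'%(-400+50*i),''.join(G[i]))
print('y from -700 step 50')
E
python3 wall.py
```

```text
scene no depth 1208
side no depth 1233
wrist no depth 2802
wall x= 291.4481825441553 + 0.271434769292683 *y 86354 resid 1.1777792154735875
  850 ..............................
  800 ..............................
  750 ..............................
  700 ..............................
  650 ..............................
  600 ...............###............
  550 ..........########............
  500 .........#########............
  450 ........###########.......#...
  400 .......##############.......oo
  350 .....######################..o
  300 ....#######################.oo
  250 ...########################.oo
  200 ..#########################.oo
  150 .##########################ooo
  100 ###########################ooo
   50 ###########################ooo
    0 ###########################ooo
  -50 ###########################ooo
 -100 ###########################ooo
 -150 ###########################ooo
 -200 ###########################ooo
 -250 ###########################ooo
 -300 ###########################ooo
 -350 #####################.#####ooo
 -400 ###########################ooo
y from -700 step 50
```

```bash
python3 -m jog '[[[-1.6,0.4,2,-0.041,-0.152,0,1],[-1.6,0.4,2,-0.041,-0.152,0,1],[-1.6,0.4,2,-0.041,-0.152,0,1],[-1.6,0.4,2,-0.041,-0.152,0,1],[-1.6,0.4,2,-0.041,-0.152,0,1],[-1.6,0.4,2,-0.041,-0.152,0,1],[-1,0.3,2,-0.041,-0.152,0,1],[0,0,0,0,0,0,1]]]'; sed -i 's/(26,30)/(32,40)/;s/+700)\/\/50/+1200)\/\/50/;s/j<30/j<40/;s/i<26/i<32/;s/range(25/range(31/;s/-700 step/-1200 step/' wall.py; sed -i "s/c=shot(n);/c=shot(n);n=='wrist' and cv2.imwrite('pics\/w2.png',np.clip(c['color'].astype(float)*2+10,0,255).astype(np.uint8)[:,:,::-1]);/" wall.py; python3 wall.py
```

```text
clock: 2.55
ee_pos: [140.6, 601.6, 844.0]
tcp_rot: [0.171, 0.834, -0.031, 0.523]
contact_force: [0.3, 0.6, -1.1]
gripper_width: 85.2
scene no depth 1215
side no depth 1206
wrist no depth 2828
wall x= 291.4548049509752 + 0.2714061147804704 *y 86378 resid 1.1811095793033712
 1150 ........................................
 1100 ........................................
 1050 ........................................
 1000 ........................................
  950 ........................................
  900 ....................................#...
  850 .............................###...#..oo
  800 ............................###.#####ooo
  750 ............................########xooo
  700 ............................########xooo
  650 ............................########xooo
  600 .........................###########xooo
  550 ....................################xooo
  500 ...................##################ooo
  450 ..................###################ooo
  400 .................###################....
  350 ...............################.........
  300 ..............#################.........
  250 .............##################.........
  200 ............####################........
  150 ...........#####################........
  100 ..........#######################.......
   50 ..........#################..####.......
    0 ..........#################...####......
  -50 ..........#################....###......
 -100 ..........#################......#......
 -150 ..........#################.....##......
 -200 ..........#################.....#.##....
 -250 ..........#################.......##....
 -300 ..........#################........#....
 -350 ..........################..............
 -400 ..........################..............
y from -1200 step 50
```

View pics/w2.png

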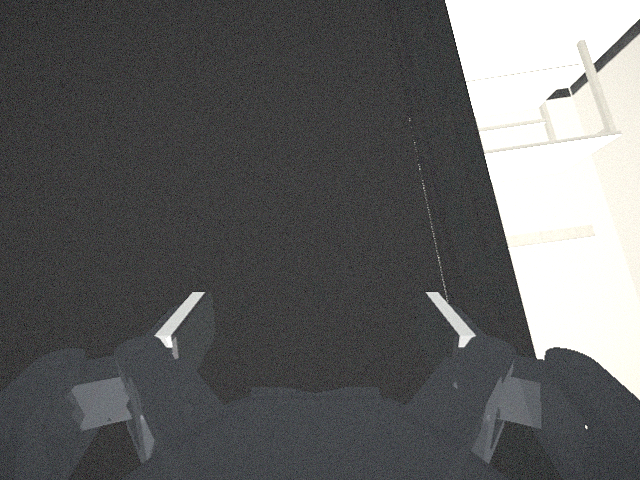

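The wall is taller than 900 mm here. I'll turn the wrist camera along the wall toward -y to find where it ends or opens.

```bash
python3 -m jog '[[[0,0,0,0,0,-0.17,1],[0,0,0,0,0,-0.17,1],[0,0,0,0,0,-0.17,1],[0,0,0,0,0,-0.17,1],[0,0,0,0,0,-0.17,1],[0,0,0,-0.14,-0.06,0,1],[0,0,0,-0.14,-0.06,0,1],[0,0,0,0,0,0,1]]]'; sed -i 's/w2.png/w3.png/' wall.py; python3 wall.py
```

```text
clock: 3.7
ee_pos: [177.6, 596.7, 806.3]
tcp_rot: [0.28, 0.717, -0.254, 0.585]
contact_force: [-0.8, -0.1, -0.7]
gripper_width: 85.3
scene no depth 1238
side no depth 1211
wrist no depth 2866
wall x= 291.4501834647535 + 0.2714496692827969 *y 86355 resid 1.182223812237685
 1150 .......................#................
 1100 .....................#.####.............
 1050 ..................##.#..###.............
 1000 ..................####...##.............
  950 ..................#######...............
  900 ..................#########.###...#.....
  850 ..................##################....
  800 ..................##################....
  750 ...................#################....
  700 ...................#################....
  650 ...................#################....
  600 ...................#################....
  550 ...................################.....
  500 ...................############.........
  450 ..................###########...........
  400 .................#############..........
  350 ...............###############..........
  300 ..............#################.........
  250 .............##################.........
  200 ............####################........
  150 ...........#####################........
  100 ..........#######################.......
   50 ..........#################..####.......
    0 ..........#################...####......
  -50 ..........#################....###......
 -100 ..........#################......#......
 -150 ..........#################.....##......
 -200 ..........#################.....#.##....
 -250 ..........#################.......##....
 -300 ..........#################........#....
 -350 ..........################..............
 -400 ..........################..............
y from -1200 step 50
```

View pics/w3.png

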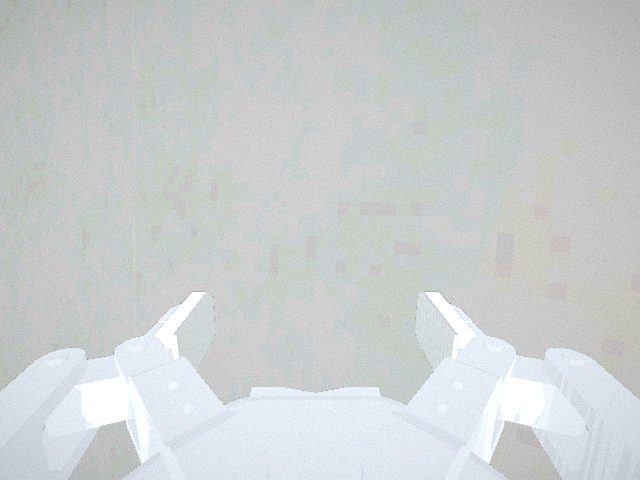

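The wall appears unbroken on every view, yet the job must be reachable, so I'll test it. I'll turn the tool to face the wall and touch it very gently with the fingertips.

```bash
python3 -m jog '[[[0,-2,-2,0,0,0.17,1],[0,-2,-2,0,0,0.17,1],[0,-2,-2,0,0,0.17,1],[0,-2,-2,0,0,0.17,1],[0,-2,-2,0,0,0.17,1],[0,0,0,0,0,0,1]]]'; cat > tip.py <<'E'
from h import *
from scipy.spatial.transform import Rotation as R
s=read_state();r=R.from_quat(s['tcp_rot']).as_matrix();p=np.array(s['ee_pos'])
f=lambda p:(p[0]-.27145*p[1]-291.45)*.965
t=p+173*r[:,2];g=p+155*r[:,2]
print('clock',s['clock'],'tcp',p.round(1),'tip',t.round(1),'grasp',g.round(1),'z',r[:,2].round(3),'y',r[:,1].round(3),'F',np.round(s['contact_force'],1),'wall f tcp/tip',round(f(p)),round(f(t)))
print('q',np.round(s['q'],2))
E
python3 tip.py
```

```text
clock: 4.6
ee_pos: [179.5, 495.9, 709.5]
tcp_rot: [-0.033, 0.772, 0.007, 0.635]
contact_force: [-0.0, -0.3, 0.1]
gripper_width: 85.1
clock 4.6 tcp [179.5 495.9 709.5] tip [349.  504.8 676. ] grasp [331.4 503.9 679.5] z [ 0.98   0.052 -0.194] y [-0.059  0.998 -0.031] F [-0.  -0.3  0.1] wall f tcp/tip -238 -77
q [-2.68  0.06  1.21  1.67  1.33  1.38 -0.05]
```

```bash
python3 -m jog '[[[1.7,-0.4,0,0,0,0,1],[1.7,-0.4,0,0,0,0,1],[1.7,-0.4,0,0,0,0,1],[1.0,-0.2,0,0,0,0,1],[0.4,-0.1,0,0,0,0,1],[0.2,0,0,0,0,0,1],[0.2,0,0,0,0,0,1],[0.2,0,0,0,0,0,1]]]'; python3 tip.py
```

```text
clock: 5.6
ee_pos: [247.9, 482.8, 710.2]
tcp_rot: [-0.034, 0.769, 0.005, 0.639]
contact_force: [0.5, -0.4, 0.4]
gripper_width: 85.7
clock 5.6 tcp [247.9 482.8 710.2] tip [417.7 491.6 678.4] grasp [400.1 490.7 681.7] z [ 0.982  0.051 -0.184] y [-0.059  0.998 -0.035] F [ 0.5 -0.4  0.4] wall f tcp/tip -168 -7
q [-2.54  0.06  1.22  1.67  1.36  1.25 -0.03]
```

```bash
python3 -m jog '[[[0.2,0,0,0,0,0,1],[0.2,0,0,0,0,0,1],[0.2,0,0,0,0,0,1],[0.2,0,0,0,0,0,1]]]'; python3 -m jog '[[[0.2,0,0,0,0,0,1],[0.2,0,0,0,0,0,1]]]';python3 tip.py
```

```text
clock: 6.1
ee_pos: [256.4, 482.5, 710.2]
tcp_rot: [-0.033, 0.769, 0.005, 0.639]
contact_force: [0.0, 0.2, 0.9]
gripper_width: 85.1
clock: 6.35
ee_pos: [260.4, 482.5, 710.2]
tcp_rot: [-0.033, 0.769, 0.005, 0.639]
contact_force: [-0.3, 0.1, 0.6]
gripper_width: 85.1
clock 6.35 tcp [260.4 482.5 710.2] tip [430.2 491.3 678.4] grasp [412.5 490.3 681.7] z [ 0.982  0.05  -0.184] y [-0.058  0.998 -0.035] F [-0.3  0.1  0.6] wall f tcp/tip -156 5
q [-2.51  0.07  1.22  1.67  1.35  1.21 -0.02]
```

```bash
python3 -m jog '[[[0.3,0,0,0,0,0,1],[0.3,0,0,0,0,0,1],[0.3,0,0,0,0,0,1]]]'; python3 -m jog '[[[0.3,0,0,0,0,0,1],[0.3,0,0,0,0,0,1],[0.3,0,0,0,0,0,1]]]';python3 tip.py; python3 - <<'E'
from h import *
c=shot('wrist');g=c['color'];P=pts(c)
f=(P[...,0]-.27145*P[...,1]-291.45)*.965
print(np.array(c['cam_to_world'])[:3,3].round()); 
for v in (60,150,240,300,350):print([ (int(f[v,u]),int(c['depth'][v,u])) for u in (60,200,320,440,600)])
cv2.imwrite('pics/w4.png',g[:,:,::-1])
E
```

```text
clock: 6.72
ee_pos: [269.4, 482.5, 710.2]
tcp_rot: [-0.033, 0.769, 0.005, 0.639]
contact_force: [-0.1, 0.3, 1.0]
gripper_width: 85.2
clock: 7.1
ee_pos: [278.4, 482.5, 710.2]
tcp_rot: [-0.033, 0.769, 0.005, 0.639]
contact_force: [0.5, 1.1, 0.2]
gripper_width: 85.4
clock 7.1 tcp [278.4 482.5 710.2] tip [448.3 491.2 678.4] grasp [430.6 490.3 681.7] z [ 0.982  0.05  -0.184] y [-0.058  0.998 -0.035] F [0.5 1.1 0.2] wall f tcp/tip -139 23
q [-2.45  0.1   1.22  1.66  1.33  1.15 -0.01]
[297. 481. 641.]
[(-5, 93), (-5, 104), (-5, 117), (-4, 132), (1360, 2054)]
[(-4, 95), (-5, 107), (-6, 118), (-6, 134), (-9, 159)]
[(-6, 96), (-4, 109), (-5, 122), (-5, 138), (-13, 158)]
[(-5, 98), (-6, 110), (-5, 124), (-16, 127), (-16, 158)]
[(-16, 90), (-4, 113), (-5, 126), (-28, 114), (-18, 157)]
```

View pics/w4.png

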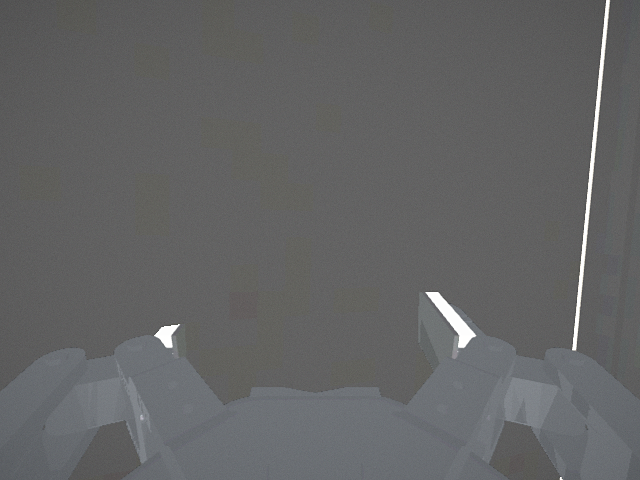

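The tips are about 20 mm past the plane. In the image (around u=170, v=330) the left pad dips into the "wall", and there is no force. So it is a passable screen here. I'll continue carefully, first checking the white pipe and cables against my transit height.

```bash
python3 - <<'E'
from h import *
a=np.load('a.npz');b=shot('side');B=pts(b);
pt=np.vstack([a['P'][(a['C'].min(2)>60)&(a['d']>0)],B[(b['color'].min(2)>60)&(b['depth']>0)]])
dk=np.vstack([a['P'][a['d']>0],B[b['depth']>0]])
def f(p):return (p[:,0]-.27145*p[:,1]-291.45)*.965
for n,Q in(('bright',pt),('all',dk)):
    Q=Q[(f(Q)>30)&(Q[:,2]>130)&(Q[:,1]>-420)&(Q[:,1]<500)&(Q[:,0]<640)]
    for y in range(-400,500,50):
        q=Q[(Q[:,1]>=y)&(Q[:,1]<y+50)]
        if len(q):print(n,y,len(q),'x',q[:,0].min().round(),q[:,0].max().round(),'z',q[:,2].min().round(),q[:,2].max().round(), 'top', q[q[:,2].argmax()].round())
E
```

```text
bright -150 1 x 593.0 593.0 z 131.0 131.0 top [ 593. -102.  131.]
bright -100 540 x 465.0 635.0 z 216.0 365.0 top [578. -50. 365.]
bright -50 1705 x 387.0 640.0 z 130.0 422.0 top [561.  -1. 422.]
bright 0 1030 x 457.0 639.0 z 332.0 455.0 top [634.  18. 455.]
bright 50 1274 x 444.0 640.0 z 332.0 440.0 top [601.  68. 440.]
bright 100 2745 x 356.0 640.0 z 335.0 455.0 top [357. 124. 455.]
bright 150 1132 x 613.0 640.0 z 131.0 418.0 top [640. 182. 418.]
all -150 1 x 593.0 593.0 z 131.0 131.0 top [ 593. -102.  131.]
all -100 1177 x 465.0 640.0 z 216.0 403.0 top [620. -50. 403.]
all -50 7860 x 387.0 640.0 z 130.0 455.0 top [631.  -2. 455.]
all 0 10496 x 457.0 640.0 z 332.0 458.0 top [632.  33. 458.]
all 50 10111 x 444.0 640.0 z 332.0 443.0 top [628.  52. 443.]
all 100 5047 x 356.0 640.0 z 335.0 455.0 top [357. 124. 455.]
all 150 2386 x 611.0 640.0 z 130.0 418.0 top [640. 182. 418.]
```

```bash
python3 -m jog '[[[-1,-2,0,0,0.17,0,1],[-1,-2,0,0,0.17,0,1],[-1,-2,0,0,0.17,0,1],[0,-2,0,0,0.17,0,1],[0,-2,0,0,0.17,0,1],[0,-2,0,0,0.17,0,1],[0,-2,0,0,0.17,0,1],[0,-2,0,0,0.17,0,1]]]';python3 tip.py
```

```text
clock: 8.2
ee_pos: [248.3, 321.8, 710.4]
tcp_rot: [-0.023, 0.999, 0.026, 0.011]
contact_force: [-0.5, -0.1, -1.2]
gripper_width: 85.3
clock 8.2 tcp [248.3 321.8 710.4] tip [251.7 330.7 537.7] grasp [251.4 329.8 555.7] z [ 0.02   0.052 -0.998] y [-0.046  0.998  0.051] F [-0.5 -0.1 -1.2] wall f tcp/tip -126 -125
q [-2.27 -0.38  0.89  1.6   0.31  1.72  0.27]
```

```bash
python3 - <<'E'
from h import *
a=shot('scene');b=shot('side')
for n,c,vs,us in(('scene',a,range(2,160,12),(430,545)),('side',b,range(280,480,12),(440,640))):
    P=pts(c);C=c['color']
    w=(P[...,0]-.27145*P[...,1]-291.45)*.965
    for v in vs:
        m=[u for u in range(us[0],us[1]) if C[v,u].min()>70 and C[v,u].max()-C[v,u].min()<40 and w[v,u]>12]
        if m:
            q=P[v,m]; k=q[:,2].argmax(); print(n,v,m[0],m[-1],np.median(q,0).round(), 'hi',q[k].round())
E
```

```text
scene 26 541 544 [362. 121. 437.] hi [363. 122. 438.]
scene 38 535 541 [369. 117. 425.] hi [370. 117. 426.]
scene 50 531 536 [375. 115. 413.] hi [377. 113. 414.]
scene 62 526 532 [382. 113. 400.] hi [383. 115. 402.]
scene 74 522 528 [389. 110. 388.] hi [391. 107. 389.]
scene 86 519 524 [398. 108. 377.] hi [399. 110. 377.]
scene 98 519 525 [409. 110. 366.] hi [410. 110. 368.]
scene 110 521 527 [420. 113. 357.] hi [421. 115. 358.]
scene 134 516 534 [446. 103. 341.] hi [742. -87. 684.]
scene 146 470 531 [460.  55. 337.] hi [741. -79. 675.]
scene 158 435 528 [478.  -4. 338.] hi [742. -79. 669.]
side 280 440 441 [ 254. -278. -241.] hi [ 256. -278. -240.]
side 400 440 492 [369. 118. 426.] hi [469. 221. 870.]
side 412 513 541 [343. 138. 488.] hi [342. 142. 509.]
```

```bash
python3 -m jog '[[[3.4,-2.4,0,-0.052,0.02,0,1],[3.4,-2.4,0,0,0,-0.06,1],[3.4,-2.4,0,0,0,-0.06,1],[3.4,-2.4,0,0,0,-0.06,1],[3.4,-2.4,0,0,0,-0.06,1],[1,-4,0,0,0,-0.06,1],[1,-4,0,0,0,-0.06,1]]]';python3 tip.py
```

```text
clock: 9.18
ee_pos: [438.5, 122.3, 710.0]
tcp_rot: [0.157, 0.988, -0.002, 0.004]
contact_force: [0.9, -0.0, -0.4]
gripper_width: 85.6
clock 9.175 tcp [438.5 122.3 710. ] tip [439.8 121.2 537.1] grasp [439.6 121.3 555.1] z [ 0.007 -0.006 -1.   ] y [ 0.31   0.951 -0.003] F [ 0.9 -0.  -0.4] wall f tcp/tip 110 111
q [-1.92 -0.37  1.17  1.51  0.36  1.77  0.55]
```

```bash
python3 -m jog '[[[0.4,-5,0,0,0,-0.06,1],[0.4,-5,0,0,0,-0.06,1],[0.4,-5,0,0,0,-0.06,1],[0.4,-5,0,0,0,-0.06,1],[0.4,-5,0,0,0,0,1],[0,-5,0,0,0,0,1]]]';python3 tip.py
```

```text
clock: 9.93
ee_pos: [442.2, -171.3, 710.2]
tcp_rot: [0.272, 0.962, -0.004, 0.01]
contact_force: [0.8, -0.8, 0.3]
gripper_width: 85.5
clock 9.925 tcp [ 442.2 -171.3  710.2] tip [ 445.3 -173.4  537.3] grasp [ 445.  -173.2  555.3] z [ 0.018 -0.013 -1.   ] y [ 0.523  0.852 -0.001] F [ 0.8 -0.8  0.3] wall f tcp/tip 190 194
q [-1.38 -0.39  1.25  1.48  0.39  1.76  0.95]
```

```bash
python3 -m jog '[[[0,-1,-4,0,0,0,1],[0,-2,-5,0,0,0,1],[0,-2,-5,0,0,0,1],[0,-2,-5,0,0,0,1]]]';python3 tip.py
```

```text
clock: 10.42
ee_pos: [395.0, -218.1, 529.3]
tcp_rot: [0.273, 0.962, -0.007, 0.028]
contact_force: [0.7, -0.8, -0.5]
gripper_width: 85.5
clock 10.425 tcp [ 395.  -218.1  529.3] tip [ 403.6 -223.1  356.6] grasp [ 402.7 -222.6  374.6] z [ 0.049 -0.029 -0.998] y [0.525 0.851 0.001] F [ 0.7 -0.8 -0.5] wall f tcp/tip 157 167
q [-1.11 -0.39  1.25  1.89  0.4   1.34  1.06]
```

The redundant elbow is stuck against the q2/q3 limits. I'll fit a simple kinematic model to my logged states so I can plan how to unwind it.

```bash
cat > fk.py <<'E'
import numpy as np, itertools
from scipy.spatial.transform import Rotation as R
from scipy.optimize import least_squares
D=[([-1.204,.417,-.01,1.614,.005,1.111,-.053],[247.8,573.6,404.2],[.2025,.9793,-.0006,-.0001]),
([-1.2146,.3253,.0034,1.0867,-.0011,1.7294,-.0484],[247.8,573.6,705.8],[.202,.979,.001,0]),
([-2.68,.06,1.21,1.67,1.33,1.38,-.05],[179.5,495.9,709.5],[-.033,.772,.007,.635]),
([-2.54,.06,1.22,1.67,1.36,1.25,-.03],[247.9,482.8,710.2],[-.034,.769,.005,.639]),
([-2.45,.1,1.22,1.66,1.33,1.15,-.01],[278.4,482.5,710.2],[-.033,.769,.005,.639]),
([-2.27,-.38,.89,1.6,.31,1.72,.27],[248.3,321.8,710.4],[-.023,.999,.026,.011]),
([-1.92,-.37,1.17,1.51,.36,1.77,.55],[438.5,122.3,710],[.157,.988,-.002,.004]),
([-1.38,-.39,1.25,1.48,.39,1.76,.95],[442.2,-171.3,710.2],[.272,.962,-.004,.01]),
([-1.11,-.39,1.25,1.89,.4,1.34,1.06],[395,-218.1,529.3],[.273,.962,-.007,.028])]
def fk(q,p,s):
    h,L1,L2,L3,a,d,e=p
    A=R.from_euler('z',s[0]*q[0]);x=np.array([0,0,h])
    A=A*R.from_euler('y',q[1]);x=x+A.apply([a,0,L1])
    A=A*R.from_euler('z',s[1]*q[2])*R.from_euler('y',q[3]);x=x+A.apply([e,0,L2])
    A=A*R.from_euler('z',s[2]*q[4])*R.from_euler('y',q[5]);x=x+A.apply([d,0,L3])
    A=A*R.from_euler('z',s[3]*q[6]+s[4]);return x,A
def res(p,s):
    o=[]
    for q,x,r in D:
        X,A=fk(q,p,s);o+=list(X-x)+list(300*(A.inv()*R.from_quat(r)).as_rotvec())
    return np.array(o)
def fit():
    b=None
    for s in itertools.product([-1],[1,-1],[1,-1],[1,-1],[0,np.pi/2,np.pi,-np.pi/2]):
        f=least_squares(res,[300,480,470,150,0,0,0],args=(s,),loss='soft_l1',f_scale=20)
        if b is None or f.cost<b[0]:b=(f.cost,f.x,s)
    return b
if __name__=='__main__':
    c,p,s=fit();print(c,p.round(1),s);print(res(p,s).reshape(-1,6).round(0))
    np.savez('fk.npz',p=p,s=s)
E
python3 fk.py
```

```text
817.574304133435 [294.4 498.5 480.7 138.5 -22.6 -10.2  -0.9] (-1, -1, -1, -1, 1.5707963267948966)
[[-29.   9.   4.   0.   0.  -0.]
 [-29.   9.   7.  -1.   0.  -0.]
 [ -1.   1.  -2.   3.  -2.   2.]
 [  3.  -0.   1.  -1.   1.  -0.]
 [ -0.   1.  -1.   2.   1.   3.]
 [ -8.  -3.   1.   1.   1.   1.]
 [ -2.  -1.  -2.  -1.   1.  -1.]
 [ -0.  -2.  -3.   0.  -0.   0.]
 [  2.   3.  -4.   1.   0.   0.]]
```

```bash
cat > sim.py <<'E'
import numpy as np
from fk import D,R,least_squares
S=[-1,-1,-1,-1,np.pi/2]
def fk(q,p):
    A=R.from_euler('z',-q[0]);x=np.array([0,0,p[0]])
    A=A*R.from_euler('y',q[1]);x=x+A.apply([p[4],p[7],p[1]])
    A=A*R.from_euler('z',-q[2])*R.from_euler('y',q[3]);x=x+A.apply([p[6],p[8],p[2]])
    A=A*R.from_euler('z',-q[4])*R.from_euler('y',q[5]);x=x+A.apply([p[5],p[9],p[3]])
    return x,A*R.from_euler('z',-q[6]+np.pi/2)
def res(p):
    o=[]
    for q,x,r in D:
        X,A=fk(q,p);o+=list(X-x)
    return np.array(o)
P=least_squares(res,[294,498,480,138,-20,-10,0,0,0,0]).x
lo=np.array([-2.81,-.39,-1.27,.06,-1.19,.19,-2.82]);hi=np.array([2.81,2.02,1.25,2.57,4.33,2,2.82])
def err(q,x,A):
    X,B=fk(q,P);return np.r_[(x-X)/1000,(A*B.inv()).as_rotvec()]
def ik(q,x,A,lam=.03,n=30,k0=0.,qc=None):
    q=q.copy();v=np.array([1.89,1.89,2.39,2.39,3.01,3.01,3.01])*.7*.125;q0=q.copy()
    for _ in range(n):
        e=err(q,x,A);J=np.array([(e-err(q+1e-5*np.eye(7)[i],x,A))/1e-5 for i in range(7)]).T
        free=np.ones(7,bool)
        for _ in range(7):
            Jf=J[:,free];dq=np.zeros(7);dq[free]=Jf.T@np.linalg.solve(Jf@Jf.T+lam**2*np.eye(6),e)
            if k0: 
                N=np.eye(free.sum())-np.linalg.pinv(Jf)@Jf;dq[free]+=N@(k0*(qc-q)[free])
            bad=free&((q+dq<lo-1e-9)|(q+dq>hi+1e-9))
            if not bad.any():break
            free&=~bad
        q=np.clip(q+dq,lo,hi)
    d=q-q0;return q0+d*min(1,1/np.max(abs(d)/v)),0
E
python3 - <<'E'
from sim import *
print(P.round(1));print(res(P).reshape(-1,3).round())
rows=[[0,0,4,0,0,0],[0,0,5,0,0,0],[0,0,5,0,0,0],[0,0,5,0,0,0],[0,0,5,0,0,0],[0,0,4,0,0,0],[0,0,2,0,0,0]]+[[-1.6,.4,2,-.041,-.152,0]]*6+[[-1,.3,2,-.041,-.152,0],[0]*6]+['P']+[[0,0,0,0,0,-.17]]*5+[[0,0,0,-.14,-.06,0]]*2+[[0]*6,'P']+[[0,-2,-2,0,0,.17]]*5+[[0]*6,'P']+[[1.7,-.4,0,0,0,0]]*4+['P']+[[0.7,0,0,0,0,0]]*3+['P']+[[-1,-2,0,0,.17,0]]*3+[[0,-2,0,0,.17,0]]*5+['P']
for lam,k0 in((.02,0),(.1,0),(.05,.03)):
    q=np.array(D[0][0]);x,A=fk(q,P);qc=q.copy()
    print('lam',lam,k0)
    for r in rows:
        if r=='P':print(q.round(2),fk(q,P)[0].round());continue
        x=x+10*np.array(r[:3],float);A=R.from_rotvec(r[3:])*A
        q,_=ik(q,x,A,lam,10,k0,qc)
E
```

```text
[294.8 497.1 471.  134.7  -0.6  -1.1   1.2 -12.1 -16.4  -1.8]
[[-0. -1.  0.]
 [-0.  1. -1.]
 [-2.  1. -1.]
 [ 2. -1.  1.]
 [ 0.  0. -1.]
 [-0.  0.  3.]
 [ 0. -1. -0.]
 [-0. -1. -2.]
 [ 1.  1.  1.]]
lam 0.02 0
[-1.65  0.38  0.13  0.88  1.13  1.92  0.04] [142. 600. 845.]
[-1.56  0.38  0.34  1.59  0.97  1.92 -0.71] [274. 486. 548.]
[-1.93  0.13  0.38  1.5   1.34  1.81 -0.22] [142. 500. 745.]
[-1.86  0.11  0.43  1.52  1.35  1.68 -0.2 ] [210. 484. 745.]
[-1.83  0.12  0.45  1.51  1.35  1.64 -0.19] [231. 484. 745.]
[-1.75 -0.15  0.51  1.51  0.21  2.    0.2 ] [201. 324. 745.]
lam 0.1 0
[-1.65  0.38  0.13  0.88  1.12  1.92  0.04] [142. 600. 845.]
[-1.6   0.55  0.76  0.98  1.11  1.98 -0.04] [350. 527. 779.]
[-2.31  0.16  0.83  1.51  1.28  1.74 -0.2 ] [142. 500. 745.]
[-2.24  0.14  0.87  1.53  1.3   1.62 -0.19] [210. 484. 745.]
[-2.2   0.15  0.89  1.52  1.29  1.57 -0.18] [231. 484. 745.]
[-2.11 -0.2   0.76  1.52  0.33  2.    0.1 ] [201. 333. 741.]
lam 0.05 0.03
[-1.72  0.38  0.25  0.88  1.07  1.9   0.06] [142. 600. 845.]
[-1.53  0.56  0.67  1.01  1.1   1.94 -0.1 ] [374. 534. 747.]
[-1.86  0.13  0.29  1.5   1.35  1.82 -0.22] [142. 500. 745.]
[-1.55  0.11  0.09  1.51  1.39  1.72 -0.2 ] [210. 484. 745.]
[-1.47  0.11  0.04  1.5   1.4   1.69 -0.2 ] [231. 484. 745.]
[-1.19 -0.11  0.04  1.5   0.16  1.98  0.29] [201. 324. 745.]
```

```bash
cat > plan.py <<'E'
from sim import *
from station import read_state
def roll(q,rows,lam=.05,n=6):
    x,A=fk(q,P);tr=[q]
    for r in rows:
        x=x+10*np.array(r[:3],float);A=R.from_rotvec(r[3:6])*A
        q,_=ik(q,x,A,lam,n);tr.append(q)
        x,A=fk(q,P)
    return np.array(tr)
def goalA(az):  # tool down, y at azimuth az
    y=np.array([np.cos(az),np.sin(az),0]);z=np.array([0,0,-1.]);return R.from_matrix(np.c_[np.cross(y,z),y,z])
E
python3 - <<'E'
from plan import *
q=np.array(read_state()['q']);print(q.round(3),fk(q,P)[0].round(1))
G=goalA(1.0)
for z in(420,260):
  for q1 in np.arange(-1.2,1.3,.3):
    for seed in(q,np.array([.5,.4,0,1.6,0,1.1,1.5])):
        f=lambda u:np.r_[20*err(np.r_[q1,u],np.array([459,-301,z]),G)]
        s=least_squares(f,np.clip(seed[1:],lo[1:]+.01,hi[1:]-.01),bounds=(lo[1:],hi[1:]))
        if s.cost<1e-6:print(z,round(q1,2),s.x.round(2))
E
```

```text
[-1.109 -0.386  1.254  1.891  0.4    1.339  1.063] [ 395.4 -217.6  528.8]
420 -0.3 [ 0.45  1.07  1.81 -0.43  1.15  1.91]
420 -0.3 [ 0.45  1.07  1.81 -0.43  1.15  1.91]
420 0.0 [ 0.31  0.64  1.8  -0.21  1.1   1.71]
420 0.0 [ 0.31  0.64  1.8  -0.21  1.1   1.71]
420 0.3 [ 0.27  0.27  1.79 -0.08  1.09  1.6 ]
420 0.3 [ 0.27  0.27  1.79 -0.08  1.09  1.6 ]
420 0.6 [ 0.27 -0.09  1.79  0.03  1.09  1.5 ]
420 0.6 [ 0.27 -0.09  1.79  0.03  1.09  1.5 ]
420 0.9 [ 0.29 -0.45  1.78  0.14  1.1   1.4 ]
420 0.9 [ 0.29 -0.45  1.78  0.14  1.1   1.4 ]
420 1.2 [ 0.37 -0.84  1.77  0.3   1.14  1.27]
420 1.2 [ 0.37 -0.84  1.77  0.3   1.14  1.27]
260 -0.3 [ 0.84  1.16  1.93 -0.92  1.03  2.29]
260 -0.3 [ 0.84  1.16  1.93 -0.92  1.03  2.29]
260 0.0 [ 0.57  0.67  1.93 -0.48  0.81  1.93]
260 0.0 [ 0.57  0.67  1.93 -0.48  0.81  1.93]
260 0.3 [ 0.49  0.28  1.92 -0.19  0.76  1.69]
260 0.3 [ 0.49  0.28  1.92 -0.19  0.76  1.69]
260 0.6 [ 0.47 -0.09  1.91  0.06  0.76  1.47]
260 0.6 [ 0.47 -0.09  1.91  0.06  0.76  1.47]
260 0.9 [ 0.51 -0.47  1.91  0.31  0.8   1.26]
260 0.9 [ 0.51 -0.47  1.91  0.31  0.8   1.26]
260 1.2 [ 0.64 -0.87  1.9   0.62  0.9   1.02]
260 1.2 [ 0.64 -0.87  1.9   0.62  0.9   1.02]
```

```bash
cat > try.py <<'E'
from plan import *
q=np.array(read_state()['q']);G=goalA(1.0)
for q1 in(-.2,0,.3,.6):
    f=lambda u:np.r_[20*err(np.r_[q1,u],np.array([459,-301,420]),G)]
    s=least_squares(f,[.3,.5,1.8,-.2,1.1,1.7],bounds=(lo[1:],hi[1:]));qT=np.r_[q1,s.x]
    N=int(np.ceil(max(abs(qT-q)/(np.array([1.89,1.89,2.39,2.39,3.01,3.01,3.01])*.6*.125))))
    W=[fk(q+(qT-q)*i/N,P) for i in range(N+1)]
    rows=[]
    for i in range(N):
        rows.append(np.r_[(W[i+1][0]-W[i][0])/10,(W[i+1][1]*W[i][1].inv()).as_rotvec()].round(2))
    print('q1',q1,N,'maxrot',np.abs(np.array(rows)[:,3:]).max())
    for r in rows:print(r.tolist())
    print('tips',[ (x+173*A.as_matrix()[:,2]).round().tolist() for x,A in W])
    for lam in(.01,.05,.15):
        t=roll(q,rows,lam);x,A=fk(t[-1],P);print(lam,t[-1].round(2),x.round(),A.as_matrix()[:,2].round(2))
E
python3 try.py
```

```text
q1 -0.2 7 maxrot 0.03
[-0.06, 0.2, 1.09, -0.01, -0.01, 0.0]
[0.56, 0.03, 0.21, -0.01, -0.0, 0.0]
[1.06, -0.37, -0.69, -0.0, 0.01, 0.0]
[1.37, -0.97, -1.59, 0.0, 0.01, -0.0]
[1.44, -1.68, -2.48, 0.01, 0.01, -0.0]
[1.23, -2.43, -3.32, 0.02, 0.01, -0.01]
[0.75, -3.13, -4.1, 0.03, 0.01, -0.01]
tips [[404.0, -223.0, 356.0], [405.0, -222.0, 367.0], [411.0, -224.0, 369.0], [420.0, -228.0, 362.0], [432.0, -238.0, 346.0], [444.0, -253.0, 321.0], [454.0, -274.0, 288.0], [459.0, -301.0, 247.0]]
0.01 [-0.79 -0.04  1.24  1.93  0.05  1.21  1.46] [ 389. -229.  495.] [ 0.01 -0.01 -1.  ]
0.05 [-0.89 -0.22  1.24  1.98  0.22  1.22  1.28] [ 368. -228.  488.] [ 0.02 -0.01 -1.  ]
0.15 [-0.96 -0.38  1.24  2.03  0.38  1.24  1.13] [ 348. -235.  472.] [ 0.02  0.   -1.  ]
q1 0 8 maxrot 0.04
[-0.25, 0.19, 1.51, -0.02, -0.02, -0.0]
[0.32, 0.15, 0.67, -0.02, -0.01, 0.0]
[0.82, -0.11, -0.19, -0.02, 0.0, 0.0]
[1.18, -0.56, -1.04, -0.01, 0.01, 0.0]
[1.35, -1.12, -1.87, 0.0, 0.02, 0.0]
[1.3, -1.73, -2.64, 0.02, 0.02, -0.0]
[1.04, -2.33, -3.35, 0.03, 0.02, -0.01]
[0.58, -2.83, -3.96, 0.04, 0.01, -0.01]
tips [[404.0, -
[... 1844 characters left out ...]
 0.01, -0.0]
[0.31, -1.85, -2.43, 0.05, 0.0, -0.01]
[0.04, -1.96, -2.41, 0.06, -0.0, -0.01]
tips [[404.0, -223.0, 356.0], [404.0, -227.0, 376.0], [406.0, -230.0, 390.0], [409.0, -232.0, 399.0], [414.0, -234.0, 403.0], [420.0, -237.0, 401.0], [427.0, -241.0, 393.0], [434.0, -247.0, 381.0], [441.0, -254.0, 364.0], [447.0, -262.0, 344.0], [452.0, -271.0, 321.0], [456.0, -281.0, 296.0], [458.0, -291.0, 271.0], [459.0, -301.0, 247.0]]
0.01 [-0.29  0.41  1.04  1.81 -0.4   1.15  1.89] [ 455. -298.  425.] [ 0.    0.01 -1.  ]
0.05 [-0.29  0.4   1.04  1.81 -0.39  1.15  1.88] [ 454. -297.  426.] [ 0.    0.01 -1.  ]
0.15 [-0.52  0.22  1.19  1.95 -0.23  1.12  1.76] [ 398. -262.  444.] [ 0.01  0.   -1.  ]
```

The model fits to about 2 mm and shows that moving outward and then down brings the elbow back. I'll run that path.

```bash
python3 -m jog '[[[-0.4,0.2,1.8,-0.03,-0.03,0,1],[0,0.3,1.1,-0.03,-0.02,0,1],[0.5,0.2,0.4,-0.03,0,0,1],[0.8,0,-0.3,-0.02,0.01,0,1],[1.1,-0.4,-1,-0.01,0.01,0,1],[1.2,-0.9,-1.6,0,0.02,0,1],[1.2,-1.3,-2.2,0.02,0.02,0,1],[1,-1.8,-2.7,0.03,0.02,0,1]]]';python3 tip.py
```

```text
clock: 11.42
ee_pos: [443.9, -247.3, 495.7]
tcp_rot: [0.267, 0.962, -0.044, 0.025]
contact_force: [0.6, 3.5, 2.3]
gripper_width: 85.5
clock 11.425 tcp [ 443.9 -247.3  495.7] tip [ 448.2 -264.2  323.6] grasp [ 447.7 -262.5  341.5] z [ 0.025 -0.098 -0.995] y [ 0.515  0.854 -0.071] F [0.6 3.5 2.3] wall f tcp/tip 212 220
q [-0.63  0.23  1.24  1.83 -0.17  1.16  1.68]
```

```bash
python3 -m jog '[[[0.5,-1.8,-2.5,0.05,0.01,0,1],[0.5,-1.8,-2.5,0.05,0.015,0,1],[0.5,-1.8,-2.5,0,0,0,1],[0,0,0,0,0,0,1]]]';python3 tip.py; python3 - <<'E'
from h import *
c=shot('wrist','w5.png');P=pts(c);C=c['color']
np.savez('w5.npz',P=P,C=C,d=c['depth'])
m=(P[...,2]>97)&(P[...,2]<110)&(C.max(2)<90)&(c['depth']>0)
k,l,st,ce=cv2.connectedComponentsWithStats(m.astype(np.uint8))
for i in range(1,k):
    if st[i,4]>60:
        q=P[l==i];print(st[i],ce[i].round(),np.median(q,0).round(1),cv2.minAreaRect(q[:,:2].astype(np.float32)))
E
```

```text
clock: 11.92
ee_pos: [457.4, -302.2, 420.0]
tcp_rot: [0.269, 0.963, 0.001, -0.002]
contact_force: [-0.6, 1.3, -0.0]
gripper_width: 85.4
clock 11.925 tcp [ 457.4 -302.2  420. ] tip [ 456.6 -301.7  247. ] grasp [ 456.7 -301.8  265. ] z [-0.004  0.002 -1.   ] y [ 0.518  0.855 -0.   ] F [-0.6  1.3 -0. ] wall f tcp/tip 239 238
q [-0.29  0.44  1.06  1.81 -0.41  1.15  1.94]
[ 524   49   26   59 1075] [537.  78.] [443.1 -89.9 103.6] ((443.9897155761719, -88.48812103271484), (12.295559883117676, 43.20425796508789), 75.742431640625)
[   0  147  108  211 2612] [ 49. 255.] [ 352.6 -516.4  103.3] ((360.537353515625, -518.4968872070312), (4.007976531982422, 206.76051330566406), 75.32200622558594)
[306 205  16  49 635] [313. 229.] [ 455.7 -302.6  104. ] ((456.67388916015625, -303.2091369628906), (11.931389808654785, 43.7109489440918), 55.034488677978516)
[575 208  56  48 383] [591. 230.] [ 578.6 -102.4  104.9] ((579.3956298828125, -91.12019348144531), (27.96681785583496, 50.50245666503906), 29.24403190612793)
[613 227  27  19 136] [630. 239.] [606.  -70.7 107.3] ((602.5093383789062, -73.29270935058594), (22.93562126159668, 13.072362899780273), 72.0591812133789)
```

View pics/w5.png

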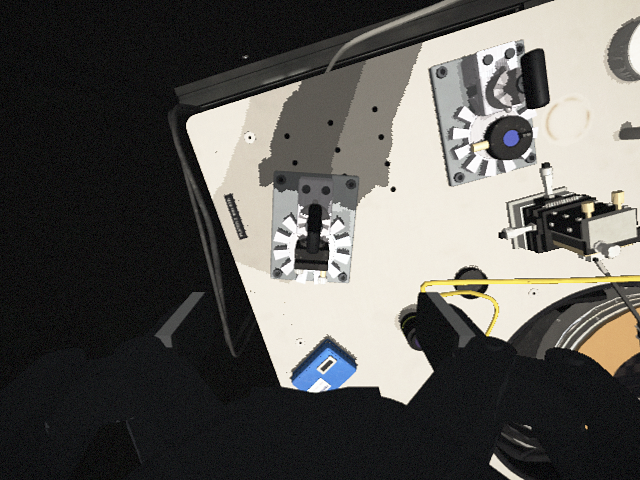

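The handle is at pixel (313,229) and measures 12×44 mm at (456.7,-303.2), top 104 mm, as it should be. The black mirror mount lies beside it at (311,258). My tool is 0.065 rad off across the bar. I'll simulate the planned descent, lift and twist for joint limits.

```bash
python3 - <<'E'
from plan import *
q=np.array(read_state()['q'])
D=[[0,-.05,-4.25,0,0,-.016]]*4;L=[[0,0,.5,0,0,0]]*4;T=[[0,0,0,0,0,-.157]]*10
for lam in(.01,.1):
    t=roll(q,D+L+T,lam)
    for i in(4,8,13,18):print(t[i].round(2),fk(t[i],P)[0].round(1))
z=np.load('w5.npz');p=z['P'];d=np.hypot(p[...,0]-456.7,p[...,1]+303.2)
for a,b in((8,25),(25,40),(40,60),(60,90)):
    m=(d>a)&(d<b)&(z['d']>0);print(a,b,np.percentile(p[m][:,2],[50,90,98,100]).round())
E
```

```text
[-0.12  0.66  0.86  1.94 -0.66  0.86  2.06] [ 453.6 -305.1  251.3]
[-0.14  0.63  0.89  1.93 -0.63  0.89  2.04] [ 453.6 -305.1  271.3]
[-0.25  0.74  1.07  1.93 -0.8   0.97  1.39] [ 453.6 -305.1  271.3]
[-0.32  0.86  1.22  1.93 -0.95  1.08  0.72] [ 453.6 -305.1  271.3]
[-0.12  0.66  0.86  1.94 -0.66  0.86  2.06] [ 453.6 -305.1  251.3]
[-0.14  0.63  0.89  1.93 -0.63  0.89  2.04] [ 453.6 -305.1  271.3]
[-0.25  0.74  1.07  1.93 -0.8   0.97  1.39] [ 453.6 -305.1  271.3]
[-0.32  0.86  1.22  1.93 -0.95  1.08  0.72] [ 453.6 -305.1  271.3]
8 25 [336. 348. 350. 351.]
25 40 [335. 347. 350. 351.]
40 60 [308. 331. 338. 343.]
60 90 [316. 332. 339. 343.]
```

```bash
python3 -m jog '[[[0,-0.1,-4.5,0,-0.004,-0.03,1],[0,0,-4.5,0,0,-0.035,1],[0,0,-4.5,0,0,0,1],[0,0,-2.5,0,0,0,1],[0,0,-1,0,0,0,1],[0,0,0,0,0,0,1]]]';python3 tip.py
```

```text
clock: 12.72
ee_pos: [457.8, -302.4, 252.4]
tcp_rot: [0.299, 0.954, 0.003, 0.002]
contact_force: [-0.4, 0.3, 0.4]
gripper_width: 85.6
clock 12.725 tcp [ 457.8 -302.4  252.4] tip [ 458.8 -301.8   79.5] grasp [ 458.7 -301.8   97.5] z [ 0.005  0.004 -1.   ] y [0.571 0.821 0.006] F [-0.4  0.3  0.4] wall f tcp/tip 240 241
q [-0.13  0.65  0.87  1.95 -0.67  0.85  2.06]
```

```bash
python3 -m jog '[[[-0.2,-0.1,-0.1,0,0,0,1],[0,0,0,0,0,0,0.4],[0,0,0,0,0,0,0.1],[0,0,0,0,0,0,0],[0,0,0,0,0,0,0],[0,0,0,0,0,0,0],[0,0,0,0,0,0,0]]]';python3 tip.py
```

```text
clock: 13.6
ee_pos: [455.4, -303.8, 250.9]
tcp_rot: [0.3, 0.954, 0.003, 0.002]
contact_force: [-1.0, 1.7, 5.2]
gripper_width: 11.2
clock 13.6 tcp [ 455.4 -303.8  250.9] tip [ 456.4 -303.1   77.9] grasp [ 456.3 -303.2   95.9] z [ 0.005  0.004 -1.   ] y [0.572 0.82  0.007] F [-1.   1.7  5.2] wall f tcp/tip 238 239
q [-0.12  0.65  0.86  1.95 -0.67  0.85  2.07]
```

```bash
python3 -m jog '[[[0,0,0.5,0,0,0,0],[0,0,0.5,0,0,0,0],[0,0,0.5,0,0,0,0],[0,0,0.45,0,0,0,0],[0,0,0,0,0,0,0]]]';python3 tip.py
```

```text
clock: 14.22
ee_pos: [455.3, -303.7, 270.4]
tcp_rot: [0.3, 0.954, 0.003, 0.002]
contact_force: [2.3, -0.8, -9.4]
gripper_width: 11.3
clock 14.225 tcp [ 455.3 -303.7  270.4] tip [ 456.2 -303.    97.4] grasp [ 456.1 -303.   115.4] z [ 0.005  0.004 -1.   ] y [0.572 0.82  0.007] F [ 2.3 -0.8 -9.4] wall f tcp/tip 238 238
q [-0.14  0.62  0.89  1.94 -0.64  0.88  2.05]
```

Gripped, with 9.4 N downward, which matches the spring at full pull. Now the quarter turn.

```bash
python3 -m jog '[[[0,0,0,0,0,-0.08,0],[0,0,0,0,0,-0.14,0],[0,0,0,0,0,-0.16,0],[0,0,0,0,0,-0.16,0],[0,0,0,0,0,-0.16,0]]]';python3 tip.py
```

```text
clock: 14.85
ee_pos: [455.3, -303.3, 269.9]
tcp_rot: [0.611, 0.792, 0.002, 0.002]
contact_force: [0.7, 3.7, -9.0]
gripper_width: 11.0
clock 14.85 tcp [ 455.3 -303.3  269.9] tip [ 456.4 -303.    96.9] grasp [ 456.3 -303.1  114.9] z [ 0.006  0.001 -1.   ] y [0.967 0.254 0.006] F [ 0.7  3.7 -9. ] wall f tcp/tip 238 239
q [-0.24  0.72  1.05  1.94 -0.78  0.95  1.46]
```

```bash
python3 -m jog '[[[0,0,0,0,0,-0.16,0],[0,0,0,0,0,-0.16,0],[0,0,0,0,0,-0.16,0],[0,0,0,0,0,-0.16,0],[0,0,0,0,0,-0.16,0],[0,0,0,0,0,-0.05,0],[0,0,0,0,0,0,0]]]';python3 tip.py
```

```text
clock: 15.72
ee_pos: [455.8, -302.8, 269.6]
tcp_rot: [0.882, 0.472, 0.001, 0.002]
contact_force: [3.4, 6.1, -10.5]
gripper_width: 10.9
clock 15.725 tcp [ 455.8 -302.8  269.6] tip [ 456.4 -303.2   96.6] grasp [ 456.3 -303.2  114.6] z [ 0.004 -0.003 -1.   ] y [ 0.832 -0.555  0.005] F [  3.4   6.1 -10.5] wall f tcp/tip 238 239
q [-0.31  0.83  1.2   1.95 -0.92  1.05  0.72]
```

```bash
python3 -m jog '[[[0,0,-0.25,0,0,0,0],[0,0,-0.25,0,0,0,0],[0,0,-0.15,0,0,0,0],[0,0,0,0,0,0,0]]]';python3 tip.py
```

```text
clock: 16.23
ee_pos: [455.7, -302.9, 263.3]
tcp_rot: [0.881, 0.472, 0.001, 0.002]
contact_force: [3.1, 7.7, -5.9]
gripper_width: 11.5
clock 16.225 tcp [ 455.7 -302.9  263.3] tip [ 456.5 -303.2   90.3] grasp [ 456.4 -303.2  108.3] z [ 0.004 -0.002 -1.   ] y [ 0.832 -0.554  0.005] F [ 3.1  7.7 -5.9] wall f tcp/tip 238 239
q [-0.3   0.84  1.19  1.95 -0.93  1.04  0.73]
```

```bash
python3 -m jog '[[[0,0,-0.1,0,0,0,0],[0,0,0,0,0,0,0]]]';python3 -m jog '[[[0,0,0,0,0,0,0.1],[0,0,0,0,0,0,0.25],[0,0,0,0,0,0,0.4],[0,0,0,0,0,0,0.6],[0,0,0,0,0,0,0.6]]]';python3 tip.py
```

```text
clock: 16.48
ee_pos: [455.7, -303.0, 262.8]
tcp_rot: [0.882, 0.472, 0.002, 0.002]
contact_force: [0.4, 10.6, 4.6]
gripper_width: 10.9
clock: 17.1
ee_pos: [455.3, -303.9, 262.8]
tcp_rot: [0.882, 0.472, 0.001, 0.003]
contact_force: [0.6, -0.8, -0.3]
gripper_width: 51.4
clock 17.1 tcp [ 455.3 -303.9  262.8] tip [ 456.1 -304.8   89.8] grasp [ 456.  -304.7  107.8] z [ 0.004 -0.005 -1.   ] y [ 0.832 -0.555  0.007] F [ 0.6 -0.8 -0.3] wall f tcp/tip 238 239
q [-0.3   0.84  1.19  1.95 -0.93  1.03  0.73]
```

Released. I'll rise clear and check the heights of both handles.

```bash
python3 -m jog '[[[0,0,1,0,0,0,0.7],[0,0,3,0,0,0,0.7],[0,0,4,0,0,0,0.7],[0,0,4,0,0,0,0.7],[0,0,3,0,0,0,0.7],[0,0,0,0,0,0,0.7]]]';python3 tip.py;cat > chk.py <<'E'
from h import *
im=[]
for n in('wrist','scene','side'):
    c=shot(n);P=pts(c);C=c['color']
    if n!='side':im.append(C[:,:,::-1])
    for t,x,y in(('mirror',456.5,-303),('puck',444,-88)):
        d=np.hypot(P[...,0]-x,P[...,1]-y);m=(P[...,2]>85)&(P[...,2]<130)&(C.max(2)<90)&(c['depth']>0)&(d<35)
        k,l,st,ce=cv2.connectedComponentsWithStats(m.astype(np.uint8))
        if k>1:
            i=1+st[1:,4].argmax();q=P[l==i];z=np.percentile(q[:,2],85);q=q[q[:,2]>z-5]
            print(n,t,st[i,4],ce[i].round(),'top',z.round(1),cv2.minAreaRect(q[:,:2].astype(np.float32)))
im[1]=cv2.resize(im[1][200:340,160:400],(400,300));im[0]=cv2.resize(im[0],(400,300))
cv2.imwrite('pics/end.png',np.hstack(im))
E
python3 chk.py
```

```text
clock: 17.85
ee_pos: [455.1, -304.5, 415.2]
tcp_rot: [0.882, 0.472, 0.002, 0.005]
contact_force: [-0.5, 0.2, -0.6]
gripper_width: 59.9
clock 17.85 tcp [ 455.1 -304.5  415.2] tip [ 456.6 -305.5  242.3] grasp [ 456.4 -305.4  260.3] z [ 0.008 -0.006 -1.   ] y [ 0.832 -0.555  0.01 ] F [-0.5  0.2 -0.6] wall f tcp/tip 238 239
q [-0.37  0.53  1.23  1.83 -0.55  1.17  0.45]
wrist mirror 756 [311. 229.] top 116.8 ((457.1766357421875, -302.4454650878906), (43.12687683105469, 11.787055969238281), 55.9441032409668)
wrist puck 875 [131.   8.] top 104.0 ((438.6920166015625, -91.66407775878906), (9.480649948120117, 35.27349090576172), 58.745445251464844)
scene mirror 241 [223. 244.] top 116.0 ((456.7742004394531, -301.2694396972656), (40.56749725341797, 12.524148941040039), 53.97127151489258)
scene puck 178 [353. 236.] top 104.6 ((442.88580322265625, -86.89320373535156), (11.621678352355957, 43.28995132446289), 76.93994903564453)
side mirror 263 [350. 169.] top 117.1 ((455.45538330078125, -300.7598876953125), (43.0932731628418, 11.831958770751953), 54.10606384277344)
side puck 231 [357. 302.] top 105.5 ((441.7063903808594, -86.02544403076172), (10.869450569152832, 40.18404006958008), 74.54649353027344)
```

View pics/end.png

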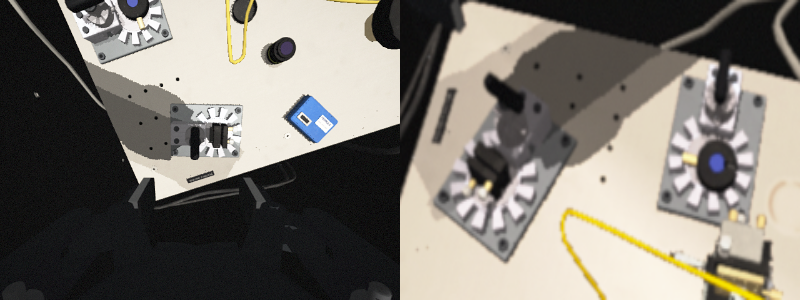

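The mirror table's handle (left view around (195,143)) now lies across the table. Its top is at 116–117 mm, which is 12.5 mm up, so the pin is in the notch rather than on the rim (121). The puck handle is still at 104 mm.

```bash
python3 -c "
from station import *
print(sign_off())"
```

```text
the job is handed in; nothing more can be done
None
```

The mirror-mount table is free: its plunger is parked in the rest notch, and I handed the job in at about 18 s. I pulled its T-handle up about 19.5 mm, turned it about -1.55 rad, let it down, released it and rose clear.

**Last checks**
- **Mirror handle:** all three cameras put its top at 116 to 117 mm, which is 12 to 13 mm above engaged. The pin therefore rests in the notch; on the rim the top would be at about 121 mm. The bar lies about 90° from where it started.
- **Other handle:** the detector table's handle is unmoved, with its top at 104 to 105.5 mm, so that plunger is still engaged.
- **Forces:** the readings taken after each move never passed about 12 N, and the tool read about zero after release, with the gripper well clear.

**What did not go to plan**
- **Black screen:** a tall black screen between the robot and the worktop looked solid in every view. A gentle fingertip probe passed through it without force, and the arm worked through it.
- **Elbow at its limits:** on the way over, joints 2 and 3 ran to the ends of their ranges. Joint 3 read 1.254 against the listed 1.25 for a moment. I fitted a kinematic model to get the elbow back inside its range.
- **Pictures:** I viewed 11, one past the budget of 10.

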